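# Stretch-check the counter pull scale to its set marker

### The arm

A 7-joint arm with a two-finger parallel gripper is mounted at the origin on the work surface. World frame = base frame: x ahead of the robot, y to its left, z up, the work surface at z = 0. Lengths are in m, angles in rad, forces in N, time in s.
With the tool pointing down it reaches from about 0.4 to 0.85 m from the base axis. Payload 10.4 kg.
Tool frame: the origin (TCP) lies midway between the tips of the shut fingers; the grasp point (between the pads) lies r.grip_point_offset behind it (r.grip_point_offset is the distance from the TCP to the grasp point, in m); z points along the fingers, y is the line along which they close (so a half turn about z gives the same grasp; the last joint's range is limited). The gripper opens to 87 mm and grips with 3 to 60 N. Pads are 19 mm wide; open, the fingers measure 117 mm over their backs; the gripper's body (75 mm by 190 mm) begins 51 mm behind the grasp point.
Start: joints at [1.323, 0.332, -0.065, 1.46, 0.022, 1.35, -0.088], TCP at [0.139, -0.609, 0.223] pointing down, gripper open.
Joint ranges: [-2.6, 2.6], [-0.5, 2.12], [-1.47, 1.34], [0.16, 2.42], [-1.27, 4.41], [0.06, 2.06], [-2.6, 2.6]. Speed limits (rad/s): [2.22, 2.22, 2.79, 2.79, 3.14, 3.14, 3.14].

### API

Orientations are given as a unit quaternion [x, y, z, w].
In Python, from bench import r gives the robot as it stands.
- The arm moves only by the tool play_rows, never from a script. Its arguments are lists of equal length, an entry for each row: "claw": the closure, from 0 (fully open) to 1 (shut); "delta_pos": the shift along the tool's x, y, z scaled (see below), a list of three; "delta_rot": the turn, a rotation vector about the tool's x, y, z scaled (see below), a list of three. A call has 1 to 8 rows; each row shifts and turns the commanded pose from where the row before left it, along the tool's axes as they then stand; what a row does not reach is not made up. The controller multiplies each number of a shift by 200 mm and each number of a turn by pi rad. A row lasts 1/10 s, in which the tool goes at most 50 mm and 8.59 degrees, less where a joint would pass 70% of its speed; a pose out of reach is approached as far as the arm can. A call with a number of a shift or a turn outside -1 to 1 is refused whole. A call with a gripper value outside its range is refused whole. The fingers move at their own pace and stop on an object; "squeeze" is the grip in N (left out, the last holds). Time passes only in rows, so rows that do not move let the fingers close. It gives the time, the measured TCP pose, the force, the opening and the grip force at its end, in the units of the state.
- r.read_state(): the state, without advancing time (a new reading comes with each control period).
- r.camera(name): name is "scene" or "top" or "wrist"; returns a dict with "pixels" (480x640x3 uint8, red, green, blue), "camera_matrix" (3x3 intrinsics, pixels), "D" ([k1, k2, p1, p2, k3] as OpenCV has them; the pictures are not rectified), "cam_to_world" (4x4, takes a point from camera to world coordinates); the wrist camera has in their place "hand_eye" (4x4, takes a point from camera to tool coordinates, whose origin is the TCP and whose axes are the flange's). Camera axes: x right, y up, looking along -z (the intrinsics and any distortion apply to the point x, -y, -z); pixel columns grow to the right and rows downward; lengths in m; the calibration is good to about 2 mm. A picture is of the moment at which its call begins: read the wrist's pose just before it. There is no depth.
- r.close_job(): hands the job in; it is judged then, once.
The state is a dict: "time": time; "joint_positions": joint angles; "joint_vel": joint speeds; "joint_torque": joint torques, N m; "ee_pos": TCP position; "eef_rot": TCP orientation; "ft_force": force on the tool from outside, world axes, zero at the start; "torque": the same for the moment, N m; "width": finger opening in m; "grip_force": force on a finger pad.
Only numpy, scipy, OpenCV 4.12 (cv2) and the standard library are available. Lean on these libraries where they do the work, as an engineer would, in place of code of your own. Each camera call takes 0.05 s, during which the arm holds its last target. There are 200 camera calls.

### The job

Check the spring pull scale that is fixed on the counter: draw its handle straight out until the pointer on top is in line with the set marker, and hold it steady there for two seconds. Then ease the handle all the way back home without letting it snap, and let go. Do not shift the marker, and leave the containers, pan lid and mortar where they are.

Things in the scene. Friction and masses are not known exactly. Their poses are not given: they have to be found in the camera images.
- scale: Pull scale fixed to the counter: white housing 180 x 60 mm, top 80 mm high, on a steel foot plate, with a wood-barred D-handle at one end. Origin: on the counter right under the handle bar's centre when home. z up; x runs from the handle to the housing (which spans x = 100 to 280 mm; foot plate 85 to 295 mm, 110 mm wide). The handle pulls out towards -x, away from the housing.
- pull (a joint): How far the handle is pulled out, in m: 0 home (against its stop), at most 0.125. A spring pulls it home: 2 N at home plus 0.9 N for each 10 mm.
- pull_bar (a point): Centre of the handle's wooden bar: round, 18 mm thick, 110 mm long along the scale's y, its axis 55 mm above the counter, free air below. Moves with the handle. Two steel rods 10 mm thick run from the bar's ends back to a yoke 78 mm behind it: inside the D there is room about 55 mm deep and 85 mm wide for a finger. Axes as the scale's.
- pointer_tip (a point): Tip of the pointer: a dark steel blade 10 mm thick, 30 mm long along the scale's y, standing out of the slot in the housing's top (blade top 94 mm above the counter) and moving with the handle. This point: top of the blade's end that faces the marker. Handle home: 245 mm along the scale's x. Axes as the scale's.
- marker_tip (a point): Tip of the set marker: a dark steel clip on a rail along the housing's -y side, reaching up and over the housing's edge as a blade 10 mm thick, its top 94 mm above the counter, pointing at the pointer's path. This point: top of its end. In line: pointer_tip and marker_tip at the same place along the scale's x. Axes as the scale's.
- marker (a joint): Where the set marker stands, in m, on the same measure as the handle: the pointer is in line with it when joint pull has this value. It is stiff and must stay where it is.
- pink_box: Bystander: empty open pink plastic container 140 x 110 x 55 mm high, loose; origin at the centre of its underside.
- clear_box: Bystander: empty open clear plastic container 150 x 110 x 65 mm high, loose; origin at the centre of its underside.
- pan_lid: Bystander: bronze-coloured aluminium pan lid 182 mm across, 55 mm high with its black knob, loose; origin at the centre of its underside.
- mortar: Bystander: white ceramic mortar 124 mm across its rim, 85 mm high, loose; origin at the centre of its underside.

How it is judged:
By the outcome, as a careful person would: the job done as asked, in the order asked, and still so for the second after the job is handed in, with the robot touching nothing.
It also fails if it takes over 45 s, if anything falls off the work surface, if the arm or the gripper's body presses on something with over 40 N, if the wrist force passes 120 N, or if a joint passes its speed limit or range.

## Working session

There is one attempt and no reset: what is moved stays moved. The work goes in short steps, Python scripts to look and compute and a tool call to move; the robot and the scene stay as the last step left them, time stands still between calls to the robot, and variables do not carry over. Pictures are saved under pics/ and viewed, at most 10 in all, crops included, and the job is handed in when it is done.

Besides the shell and the picture viewer there is one more tool, called after "Request:" as name(argument=value, ...), one argument or row to a line, values as JSON. play_rows: Moves the arm, as the interface text tells. Shifts and turns lie within -1 to 1; 1 stands for 200 mm of shift or pi rad of turn. Its arguments: {"type":"object","properties":{"claw":{"type":"array"},"delta_pos":{"type":"array"},"delta_rot":{"type":"array"},"squeeze":{"type":"number"}},"required":["claw","delta_pos","delta_rot"]}

```bash
mkdir -p pics && ls && python3 - <<'E'
from bench import r
import cv2,pickle
s=r.read_state();print(s, r.grip_point_offset)
d={}
for n in("scene","top"):
    c=r.camera(n);d[n]=c;cv2.imwrite(f"pics/{n}0.png",c["pixels"][:,:,::-1]);print(n,c["camera_matrix"],c["D"],c["cam_to_world"])
pickle.dump(d,open("c0.pkl","wb"))
E
```

```text
pics
{'time': 0.0, 'joint_positions': array([ 1.3234284 ,  0.33290279, -0.06468921,  1.46091701,  0.02159898,
        1.34987262, -0.08847033]), 'joint_vel': array([ 0.00068792, -0.00136729, -0.00012783,  0.00160503,  0.00015649,
       -0.00022908,  0.00105764]), 'joint_torque': array([-5.72412773e-04, -6.23252821e+01,  2.44193774e-02, -3.89898384e+01,
       -6.14188076e-02,  3.97506205e-02,  1.48366726e-04]), 'ee_pos': array([ 0.13920749, -0.60892168,  0.2217462 ]), 'eef_rot': array([ 9.93689094e-01,  1.12167251e-01, -1.10982383e-04, -6.93385662e-04]), 'ft_force': array([ 0.11600822,  1.03385477, -0.08888242]), 'torque': array([ 0.02398149,  0.01689731, -0.0373809 ]), 'grip_force': 0.0, 'width': 0.08703902933059152} 0.0187
scene [[455.99335813   0.         315.67179712]
 [  0.         455.99335813 240.64646549]
 [  0.           0.           1.        ]] [-0.00899855  0.          0.          0.          0.        ] [[-7.48727112e-01 -4.96244172e-01  4.39487694e-01  1.07527289e+00]
 [ 6.62877960e-01 -5.59789563e-01  4.97220731e-01  5.36594871e-01]
 [-7.22265801e-04  6.63609348e-01  7.48078947e-01  8.99424045e-01]
 [ 0.00000000e+00  0.00000000e+00  0.00000000e+00  1.00000000e+00]]
top [[599.69727091   0.         311.80496976]
 [  0.         599.69727091 244.20573616]
 [  0.           0.           1.        ]] [-0.13220837  0.          0.          0.          0.        ] [[-0.00485126  0.99648761 -0.08359975  0.43345628]
 [-0.99997612 -0.00442272  0.00531047  0.01891961]
 [ 0.00492208  0.08362352  0.99648526  1.7737529 ]
 [ 0.          0.          0.          1.        ]]
```

View pics/scene0.png

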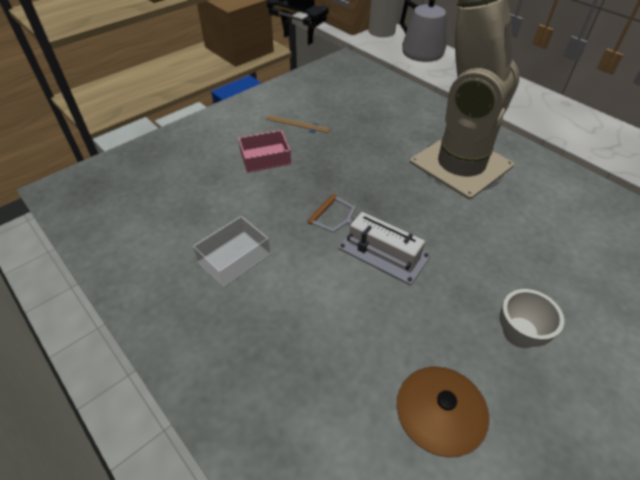

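View pics/top0.png

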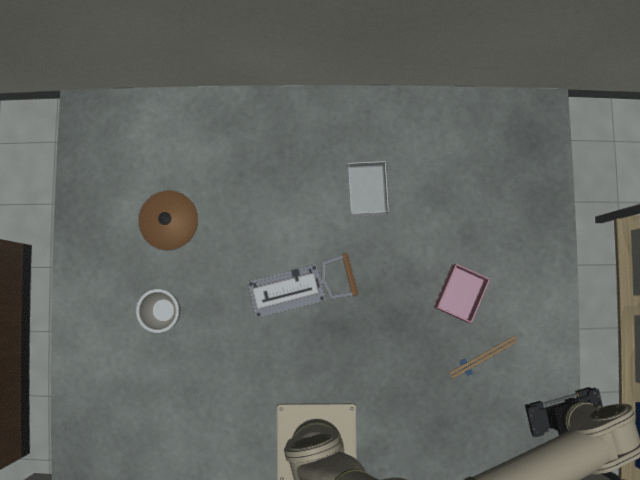

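The scene view shows the scale mid-counter, handle bar at about (322,209). In the top view the bar runs (345,254)–(353,295), the marker is near (296,272), the pointer near (265,295), and the pull direction is image right (world −y).

```bash
cat > h.py <<'E'
import numpy as np,cv2,pickle
from scipy.spatial.transform import Rotation as R
def ray(c,uv,T=None):
    T=c["cam_to_world"] if T is None else T
    p=cv2.undistortPoints(np.array([[uv]],float),c["camera_matrix"],np.array(c["D"]))[0,0]
    return T[:3,3],T[:3,:3]@np.array([p[0],-p[1],-1])
def onz(c,uv,z,T=None):
    o,d=ray(c,uv,T);return o+d*(z-o[2])/d[2]
def blobs(m,a=20):
    n,l,s,ce=cv2.connectedComponentsWithStats(m.astype(np.uint8));
    return [(s[i,4],ce[i],l==i) for i in range(1,n) if s[i,4]>=a]
def box(m):
    ys,xs=np.nonzero(m);q=cv2.boxPoints(cv2.minAreaRect(np.stack([xs,ys],1).astype(np.float32)))
    a,b,c,d=q
    return ((a+b)/2,(c+d)/2) if np.linalg.norm(a-b)<np.linalg.norm(b-c) else ((b+c)/2,(d+a)/2)
E
python3 - <<'E'
from h import *
d=pickle.load(open("c0.pkl","rb"))
for n,(x0,x1,y0,y1) in dict(top=(335,365,245,305),scene=(300,345,185,230)).items():
    c=d[n];h=cv2.cvtColor(c["pixels"],cv2.COLOR_RGB2HSV);m=(h[...,0]<20)&(h[...,1]>100)
    k=np.zeros_like(m);k[y0:y1,x0:x1]=1
    for a,ce,mm in blobs(m&k):
        e=box(mm);P=[onz(c,p,.058) for p in e];print(n,a,ce,e,P,onz(c,ce,.058),np.linalg.norm(P[0]-P[1]))
c=d["top"]
for nm,uv,z in [("pt",(265,295),.094),("mk",(297,280),.094),("hl",(254,297),.08),("f",(258,315),.0),("f",(322,297),0),("f",(250,279),0),("f",(314,266),0)]: print(nm,onz(c,uv,z))
im=np.hstack([cv2.resize(c["pixels"][240:330,240:370],None,fx=6,fy=6,interpolation=cv2.INTER_CUBIC)]);cv2.imwrite("pics/t1.png",im[:,:,::-1])
E
```

```text
top 194 [349.71649485 274.09793814] (array([344.64706, 253.58823], dtype=float32), array([354.82352, 294.2941 ], dtype=float32)) [array([ 0.54996438, -0.08432905,  0.058     ]), array([ 0.43326434, -0.11241897,  0.058     ])] [ 0.49105088 -0.09832941  0.058     ] 0.12003308780149455
scene 201 [321.64179104 208.43283582] (array([335.00003, 195.00003], dtype=float32), array([308.00003, 222.00003], dtype=float32)) [array([ 0.43228889, -0.11164082,  0.058     ]), array([ 0.55334868, -0.08346367,  0.058     ])] [ 0.49406917 -0.09709594  0.058     ] 0.12429571940230208
pt [0.43249908 0.14147249 0.094     ]
mk [0.47405666 0.05188089 0.094     ]
hl [0.42695303 0.17354269 0.08      ]
f [0.37365633 0.16900834 0.        ]
f [ 0.42585428 -0.01984806  0.        ]
f [0.47980224 0.19277281 0.        ]
f [0.51750468 0.00328425 0.        ]
```

View pics/t1.png

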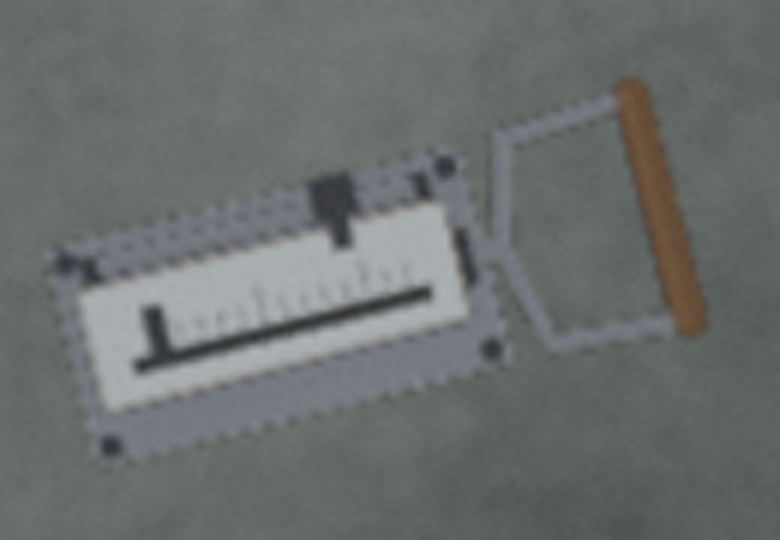

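The crop shows the pointer blade end near crop (152,312), i.e. full-image (265,292), and the marker tip near crop (342,242), i.e. (297,280). The tool yaw already matches the bar within about 1°, with tool +y as the pull direction. I'm moving above the bar at the present height.

Request:
play_rows(
  claw=[0,0,0,0,0,0,0,0],
  delta_pos=[
    [0.17,-0.155,0],
    [0.17,-0.155,0],
    [0.17,-0.155,0],
    [0.17,-0.155,0],
    [0.17,-0.155,0],
    [0.17,-0.155,0],
    [0.17,-0.155,0],
    [0.17,-0.155,0],
  ],
  delta_rot=[
    [0,0,0],
    [0,0,0],
    [0,0,0],
    [0,0,0],
    [0,0,0],
    [0,0,0],
    [0,0,0],
    [0,0,0],
  ],
  squeeze=30,
)

```text
time: 0.9
ee_pos: [0.3498, -0.3051, 0.2224]
eef_rot: [0.994, 0.112, -0.0, 0.0]
ft_force: [0.6, 0.8, -0.6]
width: 0.0868
grip_force: 0.0
```

Request:
play_rows(
  claw=[0.35,0.35,0.35,0.35,0.35,0.35,0.35],
  delta_pos=[
    [0.17,-0.155,0],
    [0.17,-0.155,0],
    [0.17,-0.155,0],
    [0.17,-0.155,0],
    [0.17,-0.155,0],
    [0,0,0],
    [0,0,0],
  ],
  delta_rot=[
    [0,0,0],
    [0,0,0],
    [0,0,0],
    [0,0,0],
    [0,0,0],
    [0,0,0],
    [0,0,0],
  ],
)

```text
time: 1.6
ee_pos: [0.4805, -0.117, 0.2222]
eef_rot: [0.994, 0.113, -0.0, -0.0]
ft_force: [-0.3, -0.4, -0.7]
width: 0.0571
grip_force: 0.0
```

```bash
python3 - <<'E'
from bench import r
from h import *
s=r.read_state();c=r.camera("wrist");pickle.dump((s,c),open("w1.pkl","wb"))
print(s["time"],s["ee_pos"],s["eef_rot"],s["width"]);print(c["hand_eye"],c["camera_matrix"],c["D"])
Rm=R.from_quat(s["eef_rot"]).as_matrix()
print(Rm.T@(np.array([.4925,-.098,.15])-s["ee_pos"])/.2)
cv2.imwrite("pics/w1.png",c["pixels"][:,:,::-1])
E
```

```text
1.6 [ 0.48050343 -0.11697166  0.22216566] [ 9.93551980e-01  1.13376857e-01 -3.37107036e-04 -1.93326624e-04] 0.05707910328481475
[[ 1.74251233e-03  9.62670387e-01  2.70670814e-01  7.31756426e-02]
 [ 9.99998475e-01 -1.71017544e-03 -3.55318758e-04 -1.05821641e-04]
 [ 1.20839732e-04  2.70671020e-01 -9.62671898e-01 -1.62298547e-01]
 [ 0.00000000e+00  0.00000000e+00  0.00000000e+00  1.00000000e+00]] [[360.16897295   0.         318.07127074]
 [  0.         360.16897295 236.41091345]
 [  0.           0.           1.        ]] [-0.04207989  0.          0.          0.          0.        ]
[ 0.08003745 -0.07873981  0.36081456]
```

View pics/w1.png

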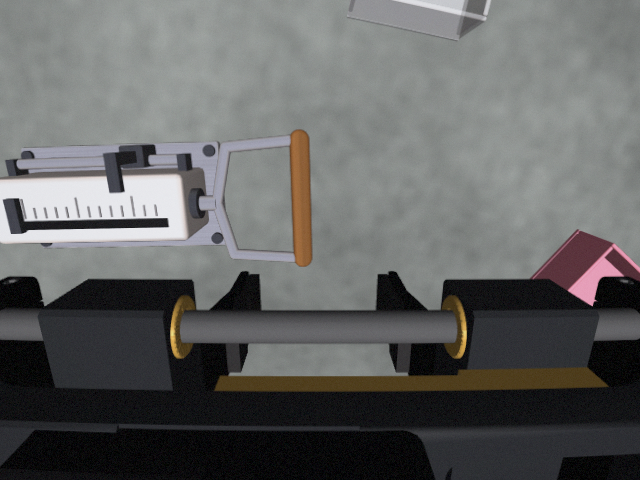

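The wrist view shows the bar clearly at (301,198), spanning rows 130–266. The marker blade ends near (115,191) and the pointer's end is near (12,199).

```bash
cat >> h.py <<'E'
def wT(s,c):
    T=np.eye(4);T[:3,:3]=R.from_quat(s["eef_rot"]).as_matrix();T[:3,3]=s["ee_pos"];return T@np.array(c["hand_eye"])
E
python3 - <<'E'
from h import *
s,c=pickle.load(open("w1.pkl","rb"));T=wT(s,c)
h=cv2.cvtColor(c["pixels"],cv2.COLOR_RGB2HSV);m=(h[...,0]<20)&(h[...,1]>100);k=np.zeros_like(m);k[120:275,280:320]=1
a,ce,mm=max(blobs(m&k),key=lambda b:b[0]);e=box(mm);P=[onz(c,p,.058,T) for p in e]
u=P[0]-P[1];L=np.linalg.norm(u);u/=L
if u[0]>0:u=-u
ctr=(P[0]+P[1])/2;x=np.array([u[1],-u[0],0]);print("bar",P,L,ctr,u,x,np.degrees(np.arctan2(x[1],x[0])))
Rm=R.from_quat(s["eef_rot"]).as_matrix();print("tooly",np.degrees(np.arctan2(*(-Rm[[1,0],1]))))
for n,p in [("mk",(106,191)),("mk",(122,191)),("pt",(6,199)),("pt",(20,199))]:
    q=onz(c,p,.094,T)-ctr;print(n,q@x,q@u)
t=np.array([ctr[0],ctr[1],.0363]);print((Rm.T@(t-s["ee_pos"]))/.2)
cv2.imwrite("pics/w1c.png",cv2.resize(c["pixels"][130:250,0:160],None,fx=5,fy=5,interpolation=cv2.INTER_CUBIC)[:,:,::-1])
E
```

```text
bar [array([ 0.55234284, -0.0823668 ,  0.058     ]), array([ 0.43014936, -0.11396395,  0.058     ])] 0.1262126271255045 [ 0.4912461  -0.09816537  0.058     ] [-0.96815578 -0.25034853 -0.        ] [-0.25034853  0.96815578  0.        ] 104.49813759043117
tooly 103.02001973954872
mk 0.15805589839092785 -0.01924487585052982
mk 0.1445544070725511 -0.018835875923849017
pt 0.24681348749838775 -0.015338180044331368
pt 0.23421910470939072 -0.014932130243815827
[ 0.07409874 -0.07908482  0.92931861]
```

View pics/w1c.png

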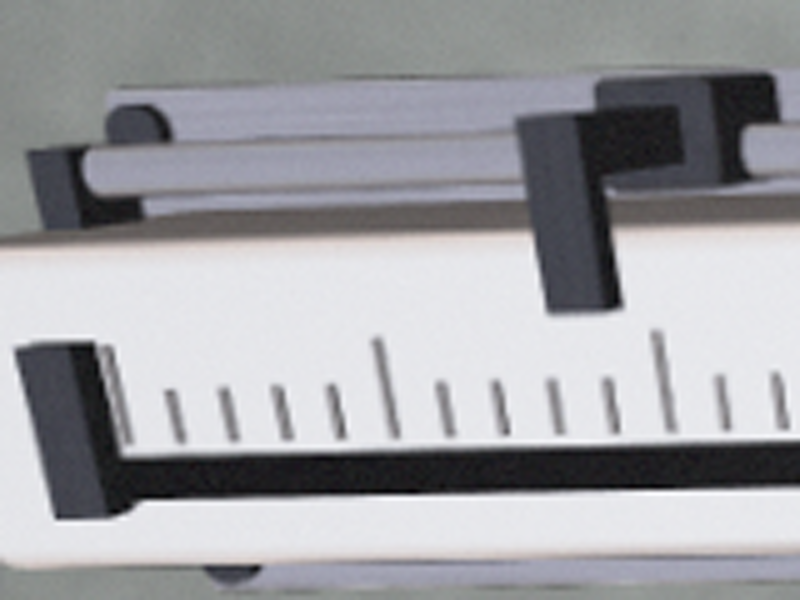

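Request:
play_rows(
  claw=[0.35,0.35,0.35,0.35,0.35,0.35],
  delta_pos=[
    [0.037,-0.04,0.1],
    [0.037,-0.039,0.15],
    [0,0,0.15],
    [0,0,0.1],
    [0,0,0],
    [0,0,0],
  ],
  delta_rot=[
    [0,0,-0.0045],
    [0,0,0],
    [0,0,0],
    [0,0,0],
    [0,0,0],
    [0,0,0],
  ],
)

```text
time: 2.25
ee_pos: [0.4909, -0.1002, 0.123]
eef_rot: [0.993, 0.118, -0.0, 0.0]
ft_force: [0.5, -0.2, 0.0]
width: 0.0563
grip_force: 0.0
```

```bash
python3 - <<'E'
from bench import r
from h import *
s=r.read_state();c=r.camera("wrist");T=wT(s,c)
Rm=R.from_quat(s["eef_rot"]).as_matrix();print(s["time"],s["ee_pos"],"tooly",np.degrees(np.arctan2(*(-Rm[[1,0],1]))))
t=np.array([.4915,-.098,.0363]);print((Rm.T@(t-s["ee_pos"]))/.2)
h=cv2.cvtColor(c["pixels"],cv2.COLOR_RGB2HSV);m=(h[...,0]<20)&(h[...,1]>100);m[330:]=0
for a,ce,mm in blobs(m,200): e=box(mm);print(a,ce,e,[onz(c,p,.058,T) for p in e])
cv2.imwrite("pics/w2.png",c["pixels"][:,:,::-1])
E
```

```text
2.25 [ 0.49091079 -0.10019611  0.12304305] tooly 103.59500275803622
[ 0.00557737 -0.01006743  0.43371153]
4106 [314.49391135 229.94982952] (array([314., 150.], dtype=float32), array([314., 310.], dtype=float32)) [array([ 0.55298306, -0.08248962,  0.058     ]), array([ 0.4474439 , -0.10786624,  0.058     ])]
```

View pics/w2.png

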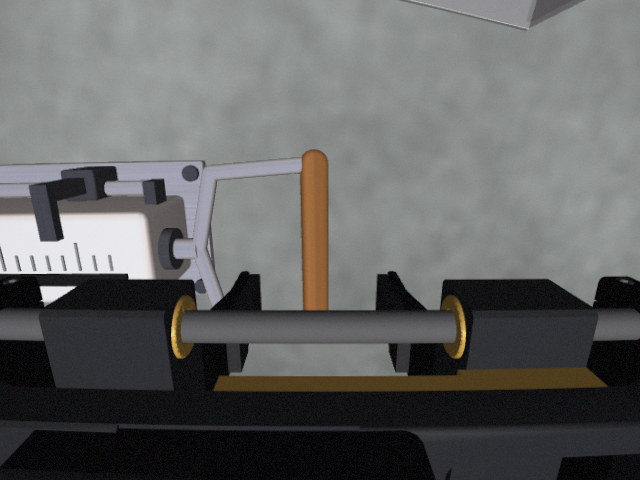

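The bar is centred between the open fingers, running down column 314, and vertical in the image. I'll descend and close.

Request:
play_rows(
  claw=[0.35,0.35,0.35,0.35,0.35,0.35,0.35],
  delta_pos=[
    [0.004,-0.009,0.1],
    [0,0,0.1],
    [0,0,0.1],
    [0,0,0.1],
    [0,0,0.034],
    [0,0,0],
    [0,0,0],
  ],
  delta_rot=[
    [0,0,0],
    [0,0,0],
    [0,0,0],
    [0,0,0],
    [0,0,0],
    [0,0,0],
    [0,0,0],
  ],
)

```text
time: 3.0
ee_pos: [0.4924, -0.0975, 0.037]
eef_rot: [0.993, 0.119, 0.001, 0.0]
ft_force: [0.3, 0.1, -0.2]
width: 0.0567
grip_force: 0.0
```

Request:
play_rows(
  claw=[0.6,0.75,0.9,1,1,1,1,1],
  delta_pos=[
    [0,0,0],
    [0,0,0],
    [0,0,0],
    [0,0,0],
    [0,0,0],
    [0,0,0],
    [0,0,0],
    [0,0,0],
  ],
  delta_rot=[
    [0,0,0],
    [0,0,0],
    [0,0,0],
    [0,0,0],
    [0,0,0],
    [0,0,0],
    [0,0,0],
    [0,0,0],
  ],
  squeeze=25,
)

```text
time: 3.8
ee_pos: [0.4916, -0.0977, 0.0358]
eef_rot: [0.993, 0.119, 0.0, 0.0]
ft_force: [1.0, -3.3, -1.2]
width: 0.0176
grip_force: 25.0
```

Gripped: the width is 17.6 mm, which fits the 18 mm bar. Next is a gentle pull to about 85 mm.

Request:
play_rows(
  claw=[1,1,1,1,1,1,1,1],
  delta_pos=[
    [0,0.03,0],
    [0,0.05,0],
    [0,0.06,0],
    [0,0.06,0],
    [0,0.06,0],
    [0,0.06,0],
    [0,0.05,0],
    [0,0.03,0],
  ],
  delta_rot=[
    [0,0,0],
    [0,0,0],
    [0,0,0],
    [0,0,0],
    [0,0,0],
    [0,0,0],
    [0,0,0],
    [0,0,0],
  ],
)

```text
time: 4.6
ee_pos: [0.5106, -0.1731, 0.0357]
eef_rot: [0.993, 0.12, -0.0, -0.002]
ft_force: [-2.5, 9.8, 7.6]
width: 0.0171
grip_force: 25.0
```

Request:
play_rows(
  claw=[1,1,1,1],
  delta_pos=[
    [0,0.02,0],
    [0,0.005,0],
    [0,0,0],
    [0,0,0],
  ],
  delta_rot=[
    [0,0,0],
    [0,0,0],
    [0,0,0],
    [0,0,0],
  ],
)

```text
time: 5.0
ee_pos: [0.5117, -0.1773, 0.0357]
eef_rot: [0.993, 0.12, -0.0, -0.002]
ft_force: [-2.3, 8.7, 5.4]
width: 0.0169
grip_force: 25.0
```

```bash
python3 - <<'E'
from bench import r
from h import *
s=r.read_state();d=s["ee_pos"]-np.array([.4916,-.0977,.0358]);print(s["time"],d,np.linalg.norm(d[:2]),s["ft_force"])
P=[]
for n,(y0,y1,x0,x1) in dict(wrist=(100,300,0,240),scene=(205,265,335,435),top=(262,302,245,325)).items():
    c=r.camera(n);pickle.dump((s,c),open(n+"2.pkl","wb"))
    P.append(cv2.resize(c["pixels"][y0:y1,x0:x1],(400,int(400*(y1-y0)/(x1-x0))),interpolation=cv2.INTER_CUBIC)[:,:,::-1])
h=np.vstack([P[1],P[2]]);w=np.zeros((h.shape[0],400,3),np.uint8);w[:P[0].shape[0]]=P[0];cv2.imwrite("pics/p2.png",np.hstack([w,h]))
E
```

```text
5.0 [ 2.00590132e-02 -7.96315102e-02 -5.74601991e-05] 0.0821190686106617 [-2.25337598  8.67401829  5.3813403 ]
```

View pics/p2.png

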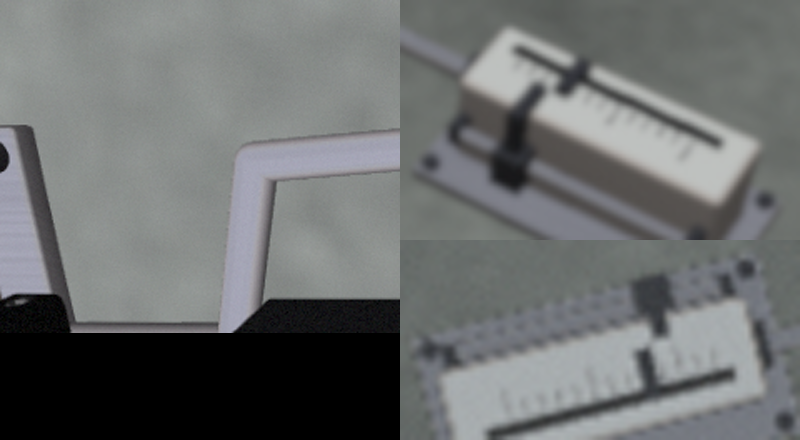

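Left (wrist) shows only the handle's rods. The scene and top crops at right show the pointer blade short of the marker by about one blade width. I'll measure the gap with a darkness-weighted centroid in both views.

```bash
cat >> h.py <<'E'
X=np.array([-.238,.9713]);X/=np.linalg.norm(X);Y=np.array([-X[1],X[0]]);O=np.array([.4917,-.098])
def gap(c,xr=(.12,.27),wm=(-.028,-.020),wp=(-.012,0)):
    g=cv2.cvtColor(c["pixels"],cv2.COLOR_RGB2GRAY).astype(float);T=c["cam_to_world"]
    F=4;C=[O+X*a+Y*b for a in(xr[0]-.02,xr[1]+.02) for b in(-.05,.03)]
    # dense local sampling: grid in scale plane z=.094 -> pixels
    xs=np.arange(xr[0],xr[1],.0005);out=[]
    for w in(wm,wp):
        ys=np.arange(w[0],w[1],.0005);a,b=np.meshgrid(xs,ys)
        W=np.concatenate([O+a.reshape(-1,1)*X+b.reshape(-1,1)*Y,np.full((a.size,1),.094)],1)
        q=(W-T[:3,3])@T[:3,:3]*[1,-1,-1]
        p=cv2.projectPoints(q,np.zeros(3),np.zeros(3),c["camera_matrix"],np.array(c["D"]))[0].reshape(a.shape+(2,)).astype(np.float32)
        v=cv2.remap(g.astype(np.float32),p,None,cv2.INTER_CUBIC).mean(0)
        i=v.argmin();lo=v.min();hi=np.percentile(v,80);k=abs(xs-xs[i])<.015
        d=np.clip((hi+lo)/2-v,0,None)*k;out.append(((xs*d).sum()/d.sum(),lo,hi))
    return out
E
python3 - <<'E'
from h import *
d=pickle.load(open("c0.pkl","rb"))
for n in("top","scene"):
    c2=pickle.load(open(n+"2.pkl","rb"))[1]
    for k,c in(("home",d[n]),("now",c2)):
        for wm,wp in [((-.028,-.020),(-.012,0)),((-.026,-.021),(-.011,-.003)),((-.030,-.022),(-.009,0))]:
            o=gap(c,wm=wm,wp=wp);print(n,k,np.round(np.array(o).T,4).tolist(),"gap",round(o[1][0]-o[0][0],4))
E
```

```text
top home [[0.1506, 0.2446], [58.8441, 65.2565], [158.889, 171.5507]] gap 0.094
top home [[0.1506, 0.2446], [57.7124, 62.752], [165.5089, 171.9636]] gap 0.094
top home [[0.1506, 0.2446], [59.0399, 55.2724], [145.2759, 171.5795]] gap 0.094
top now [[0.1505, 0.1628], [56.4095, 61.9642], [158.5928, 171.1682]] gap 0.0123
top now [[0.1505, 0.1629], [53.9709, 58.2771], [164.9957, 171.4214]] gap 0.0124
top now [[0.1505, 0.1628], [57.9911, 54.1881], [144.9164, 171.1269]] gap 0.0123
scene home [[0.1516, 0.2449], [54.9125, 52.1418], [185.2309, 154.743]] gap 0.0932
scene home [[0.1516, 0.2449], [54.1818, 51.922], [185.2003, 166.7212]] gap 0.0933
scene home [[0.1517, 0.2447], [52.9807, 52.6927], [185.2014, 147.2757]] gap 0.093
scene now [[0.1516, 0.1638], [57.337, 52.5009], [191.9956, 161.8111]] gap 0.0122
scene now [[0.1516, 0.1639], [56.3393, 52.5761], [192.0099, 174.0323]] gap 0.0123
scene now [[0.1517, 0.1637], [55.4389, 52.7914], [191.9873, 154.5953]] gap 0.0119
```

Both views agree: about 12.2 mm is still to go.

Request:
play_rows(
  claw=[1,1,1,1,1,1],
  delta_pos=[
    [0,0.02,0],
    [0,0.02,0],
    [0,0.014,0],
    [0,0.005,0],
    [0,0,0],
    [0,0,0],
  ],
  delta_rot=[
    [0,0,0],
    [0,0,0],
    [0,0,0],
    [0,0,0],
    [0,0,0],
    [0,0,0],
  ],
)

```text
time: 5.75
ee_pos: [0.5145, -0.1884, 0.0357]
eef_rot: [0.993, 0.12, -0.0, -0.002]
ft_force: [-2.4, 10.4, 6.2]
width: 0.0169
grip_force: 25.0
```

```bash
cat > look.py <<'E'
from bench import r
from h import *
s=r.read_state();d=s["ee_pos"]-np.array([.4916,-.0977,.0358]);print(s["time"],d,np.linalg.norm(d[:2]),s["ft_force"],s["width"])
for n in("top","scene"):
    c=r.camera(n);o=gap(c);print(n,np.round(np.array(o).T[0],4),"gap",round(o[1][0]-o[0][0],4))
E
python3 look.py
```

```text
5.75 [ 2.28660038e-02 -9.07082100e-02 -8.41841881e-05] 0.0935458898069265 [-2.35473321 10.37125968  6.23522516] 0.01686949500765662
top [0.1505 0.1512] gap 0.0006
scene [0.1517 0.1526] gap 0.0009
```

Request:
play_rows(
  claw=[1,1,1,1],
  delta_pos=[
    [0,0.0035,0],
    [0,0,0],
    [0,0,0],
    [0,0,0],
  ],
  delta_rot=[
    [0,0,0],
    [0,0,0],
    [0,0,0],
    [0,0,0],
  ],
)

```text
time: 6.25
ee_pos: [0.5146, -0.1891, 0.0357]
eef_rot: [0.993, 0.12, -0.0, -0.002]
ft_force: [-2.9, 9.9, 6.6]
width: 0.0169
grip_force: 25.0
```

```bash
python3 look.py
```

```text
6.25 [ 2.29975076e-02 -9.13546898e-02 -7.44157518e-05] 0.09420490804744687 [-2.88341827  9.8747048   6.62250577] 0.016918513252520216
top [0.1505 0.1504] gap -0.0001
scene [0.1517 0.1518] gap 0.0001
```

The pointer is in line to within about 0.1 mm, so I'll hold still for 3.2 s.

Request:
play_rows(
  claw=[1,1,1,1,1,1,1,1],
  delta_pos=[
    [0,0,0],
    [0,0,0],
    [0,0,0],
    [0,0,0],
    [0,0,0],
    [0,0,0],
    [0,0,0],
    [0,0,0],
  ],
  delta_rot=[
    [0,0,0],
    [0,0,0],
    [0,0,0],
    [0,0,0],
    [0,0,0],
    [0,0,0],
    [0,0,0],
    [0,0,0],
  ],
)

```text
time: 7.15
ee_pos: [0.5146, -0.189, 0.0357]
eef_rot: [0.993, 0.12, -0.0, -0.002]
ft_force: [-3.1, 10.4, 7.3]
width: 0.017
grip_force: 25.0
```

Request:
play_rows(
  claw=[1,1,1,1,1,1,1,1],
  delta_pos=[
    [0,0,0],
    [0,0,0],
    [0,0,0],
    [0,0,0],
    [0,0,0],
    [0,0,0],
    [0,0,0],
    [0,0,0],
  ],
  delta_rot=[
    [0,0,0],
    [0,0,0],
    [0,0,0],
    [0,0,0],
    [0,0,0],
    [0,0,0],
    [0,0,0],
    [0,0,0],
  ],
)

```text
time: 7.95
ee_pos: [0.5146, -0.189, 0.0357]
eef_rot: [0.993, 0.12, -0.0, -0.002]
ft_force: [-2.8, 10.7, 6.7]
width: 0.0171
grip_force: 25.0
```

Request:
play_rows(
  claw=[1,1,1,1,1,1,1,1],
  delta_pos=[
    [0,0,0],
    [0,0,0],
    [0,0,0],
    [0,0,0],
    [0,0,0],
    [0,0,0],
    [0,0,0],
    [0,0,0],
  ],
  delta_rot=[
    [0,0,0],
    [0,0,0],
    [0,0,0],
    [0,0,0],
    [0,0,0],
    [0,0,0],
    [0,0,0],
    [0,0,0],
  ],
)

```text
time: 8.75
ee_pos: [0.5146, -0.189, 0.0357]
eef_rot: [0.993, 0.12, -0.0, -0.002]
ft_force: [-2.1, 10.1, 5.8]
width: 0.0172
grip_force: 25.0
```

Request:
play_rows(
  claw=[1,1,1,1,1,1,1,1],
  delta_pos=[
    [0,0,0],
    [0,0,0],
    [0,0,0],
    [0,0,0],
    [0,0,0],
    [0,0,0],
    [0,0,0],
    [0,0,0],
  ],
  delta_rot=[
    [0,0,0],
    [0,0,0],
    [0,0,0],
    [0,0,0],
    [0,0,0],
    [0,0,0],
    [0,0,0],
    [0,0,0],
  ],
)

```text
time: 9.55
ee_pos: [0.5146, -0.189, 0.0357]
eef_rot: [0.993, 0.12, -0.0, -0.002]
ft_force: [-2.7, 10.7, 4.3]
width: 0.0168
grip_force: 25.0
```

```bash
python3 look.py
```

```text
9.55 [ 2.30224542e-02 -9.13347560e-02 -5.54958427e-05] 0.09419167192333265 [-2.68734579 10.72795     4.34912637] 0.016848854084588808
top [0.1506 0.1504] gap -0.0002
scene [0.1517 0.1518] gap 0.0001
```

Held steady. Now easing home, slowing toward the stop.

Request:
play_rows(
  claw=[1,1,1,1,1,1,1,1],
  delta_pos=[
    [0,-0.015,0],
    [0,-0.025,0],
    [0,-0.03,0],
    [0,-0.03,0],
    [0,-0.03,0],
    [0,-0.03,0],
    [0,-0.03,0],
    [0,-0.03,0],
  ],
  delta_rot=[
    [0,0,0],
    [0,0,0],
    [0,0,0],
    [0,0,0],
    [0,0,0],
    [0,0,0],
    [0,0,0],
    [0,0,0],
  ],
)

```text
time: 10.45
ee_pos: [0.5041, -0.1474, 0.0358]
eef_rot: [0.993, 0.12, -0.0, -0.001]
ft_force: [-1.9, 6.6, 3.4]
width: 0.0174
grip_force: 25.0
```

Request:
play_rows(
  claw=[1,1,1,1,1,1,1,1],
  delta_pos=[
    [0,-0.03,0],
    [0,-0.03,0],
    [0,-0.03,0],
    [0,-0.03,0],
    [0,-0.03,0],
    [0,-0.025,0],
    [0,-0.02,0],
    [0,-0.015,0],
  ],
  delta_rot=[
    [0,0,0],
    [0,0,0],
    [0,0,0],
    [0,0,0],
    [0,0,0],
    [0,0,0],
    [0,0,0],
    [0,0,0],
  ],
)

```text
time: 11.25
ee_pos: [0.4943, -0.1082, 0.0358]
eef_rot: [0.993, 0.119, 0.0, 0.0]
ft_force: [1.0, 2.9, 0.6]
width: 0.0171
grip_force: 25.0
```

Request:
play_rows(
  claw=[1,1,1,1,1,1,1,1],
  delta_pos=[
    [0,-0.01,0],
    [0,-0.01,0],
    [0,-0.01,0],
    [0,-0.008,0],
    [0,-0.005,0],
    [0,0,0],
    [0,0,0],
    [0,0,0],
  ],
  delta_rot=[
    [0,0,0],
    [0,0,0],
    [0,0,0],
    [0,0,0],
    [0,0,0],
    [0,0,0],
    [0,0,0],
    [0,0,0],
  ],
)

```text
time: 12.05
ee_pos: [0.4922, -0.1, 0.0358]
eef_rot: [0.993, 0.119, 0.0, 0.0]
ft_force: [0.5, 2.7, 1.5]
width: 0.0171
grip_force: 25.0
```

```bash
python3 look.py
```

```text
12.05 [ 6.13032230e-04 -2.33514916e-03 -3.08333843e-05] 0.002414276310404341 [0.50785326 2.68298811 1.54067475] 0.017108712163212223
top [0.1506 0.2423] gap 0.0918
scene [0.1516 0.2431] gap 0.0914
```

Request:
play_rows(
  claw=[1,1,1,1,1,1,1],
  delta_pos=[
    [0,-0.005,0],
    [0,-0.005,0],
    [0,-0.003,0],
    [0,-0.002,0],
    [0,-0.002,0],
    [0,0,0],
    [0,0,0],
  ],
  delta_rot=[
    [0,0,0],
    [0,0,0],
    [0,0,0],
    [0,0,0],
    [0,0,0],
    [0,0,0],
    [0,0,0],
  ],
)

```text
time: 12.85
ee_pos: [0.4916, -0.0976, 0.0358]
eef_rot: [0.993, 0.119, 0.0, 0.001]
ft_force: [3.2, -4.1, -1.5]
width: 0.0174
grip_force: 25.0
```

```bash
python3 look.py
```

```text
12.85 [ 1.08734029e-05  6.07003371e-05 -5.59077718e-06] 6.166653719440571e-05 [ 3.18707894 -4.1328849  -1.50980758] 0.01743745828029114
top [0.1506 0.2447] gap 0.0942
scene [0.1516 0.245 ] gap 0.0934
```

The handle is home against its stop, and the pointer reads the same as at the start. I'll release gently and lift straight up.

Request:
play_rows(
  claw=[0.75,0.6,0.45,0.35,0.35,0.35],
  delta_pos=[
    [0,0,0],
    [0,0,0],
    [0,0,0],
    [0,0,0],
    [0,0,0],
    [0,0,0],
  ],
  delta_rot=[
    [0,0,0],
    [0,0,0],
    [0,0,0],
    [0,0,0],
    [0,0,0],
    [0,0,0],
  ],
)

```text
time: 13.55
ee_pos: [0.4913, -0.0966, 0.0357]
eef_rot: [0.993, 0.119, -0.0, -0.0]
ft_force: [0.0, 0.6, -0.7]
width: 0.0521
grip_force: 0.0
```

Request:
play_rows(
  claw=[0.35,0.35,0.35,0.35,0.35,0.35,0.35,0.35],
  delta_pos=[
    [0,0,-0.05],
    [0,0,-0.1],
    [0,0,-0.15],
    [0,0,-0.2],
    [0,0,-0.2],
    [0,0,-0.1],
    [0,0,0],
    [0,0,0],
  ],
  delta_rot=[
    [0,0,0],
    [0,0,0],
    [0,0,0],
    [0,0,0],
    [0,0,0],
    [0,0,0],
    [0,0,0],
    [0,0,0],
  ],
)

```text
time: 14.35
ee_pos: [0.4913, -0.0967, 0.1961]
eef_rot: [0.993, 0.119, 0.0, 0.0]
ft_force: [-0.3, -0.5, -0.3]
width: 0.0568
grip_force: 0.0
```

```bash
python3 look.py && python3 -c "
from bench import r;import cv2
cv2.imwrite('pics/end.png',r.camera('scene')['pixels'][:,:,::-1])"
```

```text
14.35 [-0.00025139  0.00099366  0.16025973] 0.0010249673875796794 [-0.30656928 -0.47036996 -0.33880422] 0.05680727000704061
top [0.1506 0.2446] gap 0.0941
scene [0.1516 0.2449] gap 0.0933
```

View pics/end.png

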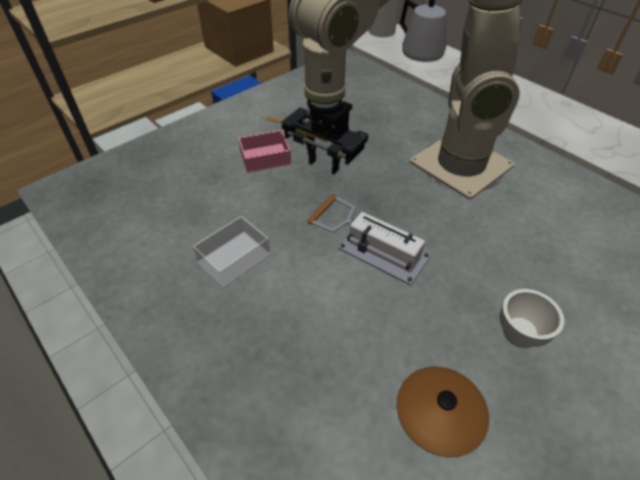

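The final view shows the gripper clear at about (325,140), the handle home at (322,209), and all the bystanders where they were.

```bash
python3 -c "
from bench import r
print(r.close_job())"
```

```text
the job is handed in; nothing more can be done
None
```

The job is done and handed in: I pulled the handle out 94 mm, held the pointer within about 0.2 mm of the marker for over 3 s, eased it home and let go, with the marker and the other items unmoved; the verdict was not shown.

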